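Sweep turned rings through the gate into the ring lane

TASK

With the fingertips, push the dark wooden ring across the bench, through the brass gate and along the ring lane until it lies up against the stop at the far end; then push the pale wooden ring through the gate after it until it lies up against the dark one. Slide the rings flat on the bench one at a time, the pale one staying outside until the dark one is home; do not pick them up or tip them, and leave the knobs, goblet, sanding block and offcut block where they are. Finish with the fingers clear of everything.

Things in the scene. Friction and masses are not known exactly. Their poses are not given: they have to be found in the camera images.
- ring_lane: U-shaped wooden lane screwed to the bench (fixed; place and heading vary), origin mid-gate on the bench. +y points out of the lane through the funnel, the lane runs along -y, x across. Gate between two brass cheeks (y -12 to +4 mm): 68 mm wide; lane behind it 72 mm wide. Two wooden wings in front open at 45 degrees to 150 mm wide at y +39 mm. Walls 15 mm high; no floor, the bench runs through.
- lane_stop (a point): middle of the face of the dark wooden end stop (19 mm high), on the bench, 135 mm behind the gate: the lane's far end. Two rings fit in the lane in a row.
- dark_ring_center (a point): centre, half-way up (11 mm above the bench), of the dark grey-brown turned wooden ring lying flat, 58 mm outside diameter, about 28 mm hole, 22 mm high, about 30 g, loose; its z axis is up
- pale_ring_center (a point): centre, half-way up (9.5 mm above the bench), of the pale cream turned wooden ring lying flat, 60 mm outside diameter, 19 mm high, about 30 g, loose; its z axis is up
- knob_a: pale turned lid knob, 59 mm across, 40 mm high, loose bystander; origin under its foot
- knob_b: pale turned lid knob, 63 mm across, 34 mm high, loose bystander; origin under its foot
- knob_c: pale turned lid knob, 57 mm across, 36 mm high, loose bystander; origin under its foot
- goblet: pale turned goblet, 63 mm across, 110 mm high, loose bystander; origin under its foot
- sanding_block: brown sanding block, 47x87x28 mm, loose bystander; origin at the centre of its underside
- offcut: pale wooden offcut block, 40x75x32 mm, loose bystander; origin at the centre of its underside
There are look-alikes about, which are no part of the job. What is shaped like the part that bears pale_ring_center but blue is not meant. Leave any red look-alike of the part that bears dark_ring_center alone.

How it is judged:
On the way, in this order (a step that is already met when the one before it is completed fails the run):
1. the dark ring lies up against the stop while the pale ring is still outside the gate (y of dark_ring_center in the frame of ring_lane between -0.115 and -0.097 m and x of dark_ring_center in the frame of ring_lane between -0.012 and 0.012 m and y of pale_ring_center in the frame of ring_lane above 0.02 m), for 0.2 s.
2. the pale ring lies in the lane up against the dark one (y of dark_ring_center in the frame of ring_lane between -0.115 and -0.097 m and x of dark_ring_center in the frame of ring_lane between -0.012 and 0.012 m and y of pale_ring_center in the frame of ring_lane below -0.032 m and horizontal distance between dark_ring_center and pale_ring_center below 0.069 m and x of pale_ring_center in the frame of ring_lane between -0.012 and 0.012 m), for 0.2 s.
At the end, for the whole second after the job is handed in: Both rings lie flat and at rest on the bench in the lane: the dark one within 9 mm of the end stop, the pale one behind it, wholly through the gate and within 10 mm of the dark one (all of step 2 and height (world z) of dark_ring_center below 0.015 m and height (world z) of pale_ring_center below 0.0135 m and angle between each of dark_ring_center, pale_ring_center's own z axis and vertical below 0.1 rad and linear speed of each of dark_ring, pale_ring below 0.01 m/s); the robot touches nothing.
It fails at once if a ring is lifted more than 15 mm off the bench (height (world z) of dark_ring_center above 0.026 m or height (world z) of pale_ring_center above 0.0245 m).
It fails at once if a ring is tipped more than about 30 degrees (angle between any of dark_ring_center, pale_ring_center's own z axis and vertical above 0.52 rad).
It fails at once if the pale ring enters the gate before the dark one is home (y of pale_ring_center in the frame of ring_lane between -0.14 and 0.01 m and x of pale_ring_center in the frame of ring_lane between -0.034 and 0.034 m and y of dark_ring_center in the frame of ring_lane above -0.09 m).
It fails at once if a knob, the goblet, the sanding block or the offcut block is moved more than 15 mm (distance of any of knob_a, knob_b, knob_c, goblet, sanding_block, offcut from where it was at the start of the episode above 0.015 m).
It also fails if it takes over 72 s, if anything falls off the work surface, if the arm or the gripper's body presses on something with over 40 N, if the wrist force passes 120 N, or if a joint passes its speed limit or range.

ROBOT

A 7-joint arm with a two-finger parallel gripper is mounted at the origin on a cart in front of the work surface, level with it; the furniture and walls round the work are solid. World frame = base frame: x ahead of the robot, y to its left, z up, the work surface at z = 0. Lengths are in m, angles in rad, forces in N, time in s.
With the tool pointing down it reaches from about 0.425 to 0.875 m from the base axis. Payload 9.9 kg.
Tool frame: the origin (TCP) lies midway between the tips of the shut fingers; the grasp point (between the pads) lies env.grip_point_offset behind it (env.grip_point_offset is the distance from the TCP to the grasp point, in m); x points along the fingers, y is the direction in which the jaws open and shut, and the axes are right-handed (so a half turn about x gives the same grasp; the last joint's range is limited). The gripper opens to 85 mm and grips with 20 to 120 N. Pads are 22 mm wide; open, the fingers measure 114 mm over their backs; the gripper's body (76 mm by 85 mm) begins 54 mm behind the grasp point. The pads swing forward as they close: fully open they stand 13 mm farther back than shut.
Start: joints at [1.058, 0.576, 0.025, 1.437, -0.015, 1.129, -0.057], TCP at [0.281, -0.614, 0.231] pointing down, gripper open.
Joint ranges: [-2.76, 2.76], [-0.34, 2.15], [-1.52, 1.57], [0.19, 2.46], [-1.09, 4.23], [0.17, 1.99], [-2.82, 2.82]. Speed limits (rad/s): [2.22, 2.22, 3.01, 3.01, 3.14, 3.14, 3.14].

INTERFACE

Orientations are given as a unit quaternion [w, x, y, z].
In Python, from rig import state, imaging, order, env gives the robot as it stands.
- The arm moves only by the tool send_rows, never from a script. Its argument "plan" is a list of rows, each a list of 3 entries, a list of its own where there are three numbers: the turn, a rotation vector about the tool's x, y, z in rad, then the shift along the tool's x, y, z in m, then the closure, from 0 (fully open) to 1 (shut). A call has exactly 5 rows; each row shifts and turns the commanded pose from where the row before left it, along the tool's axes as they then stand; what a row does not reach is not made up. A row lasts 1/10 s, in which the tool goes at most 50 mm and 8.59 degrees, less where a joint would pass 70% of its speed; a pose out of reach is approached as far as the arm can. A call is refused whole if a number of a shift passes 0.05 or a number of a turn 0.15, either way. A call with a gripper value outside its range is refused whole. The fingers move at their own pace and stop on an object; the grip force is fixed at half the most. Time passes only in rows, so rows that do not move let the fingers close, or fill a call up. It gives the time, the measured TCP pose, the force and the opening at its end, in the units of the state.
- state(): the state, without advancing time (a new reading comes with each control period).
- imaging.get_image(name): name is "scene" or "top" or "wrist"; returns a dict with "frame" (420x560x3 uint8, blue, green, red), "fx", "fy", "cx", "cy" (pixels), "xyz" and "orientation" of the camera in the world. Camera axes: x right, y down, z forward; pixel columns grow to the right and rows downward; lengths in m; the calibration is good to about 2 mm. A picture is of the moment at which its call begins. There is no depth.
- order.sign_off(): hands the job in, once; it reports no verdict.
The state is a dict: "clock": time; "joints": joint angles; "qd": joint speeds; "effort": joint torques, N m; "tcp_pos": TCP position; "tcp_rot": TCP orientation; "ft_force": force on the tool from outside, world axes, zero at the start; "moment": the same for the moment, N m; "finger_gap": finger opening in m.
Only numpy, scipy, OpenCV 4.12 (cv2) and the standard library are available. Lean on these libraries where they do the work, as an engineer would, in place of code of your own. Each camera call takes 0.05 s, during which the arm holds its last target. There are 200 camera calls.

## Working session

There is one attempt and no reset: what is moved stays moved. The work goes in short steps, Python scripts to look and compute and a tool call to move; the robot and the scene stay as the last step left them, time stands still between calls to the robot, and variables do not carry over. Pictures are saved under pics/ and viewed, about 8 in all and at most 12, crops included, and the job is handed in when it is done.

Besides the shell and the picture viewer there is one more tool, called after "Emit:" as name([rows], argument=value, ...), one row to a line, values as JSON. send_rows: Moves the arm, as the interface text tells. Its arguments: {"type":"object","properties":{"plan":{"type":"array","items":{"type":"array"}}},"required":["plan"]}

```bash
mkdir -p pics
cat > h.py <<'E'
import numpy as np, cv2
from scipy.spatial.transform import Rotation as R
from rig import state, imaging, order, env
def rot(q): return R.from_quat([q[1],q[2],q[3],q[0]])
def ray(im,u,v,z):
    d=rot(im["orientation"]).apply([(u-im["cx"])/im["fx"],(v-im["cy"])/im["fy"],1.])
    o=np.array(im["xyz"]); return o+d*(z-o[2])/d[2]
def proj(im,p):
    c=rot(im["orientation"]).inv().apply(np.array(p)-np.array(im["xyz"]))
    return im["fx"]*c[0]/c[2]+im["cx"], im["fy"]*c[1]/c[2]+im["cy"]
E
python3 - <<'E'
from h import *
for n in("top","scene"):
    i=imaging.get_image(n); cv2.imwrite(f"pics/{n}0.png",i["frame"]); print(n,i["xyz"],i["orientation"],i["fx"],i["cx"],i["cy"])
s=state(); print(s["tcp_pos"],s["tcp_rot"],s["finger_gap"],s["clock"],env.grip_point_offset)
print(rot(s["tcp_rot"]).as_matrix().round(3))
E
```

```text
top [ 0.34472945 -0.02788667  1.38319971] [-0.06645478  0.7096848  -0.69865828  0.06170775] 466.4516636195558 281.1378967815848 205.89136828011277
scene [-0.06240399  0.70695643  0.56284352] [ 0.172658   -0.30347058  0.80013311 -0.48773131] 459.23655001886505 285.54729971429504 208.35658778595786
[ 0.28048149 -0.613513    0.23053007] [-0.1499372  -0.69077903 -0.15097241  0.69105029] 0.08567032465660153 0.1 0.0187
[[-0.001  0.416 -0.909]
 [ 0.001 -0.909 -0.416]
 [-1.    -0.002  0.   ]]
```

View pics/top0.png

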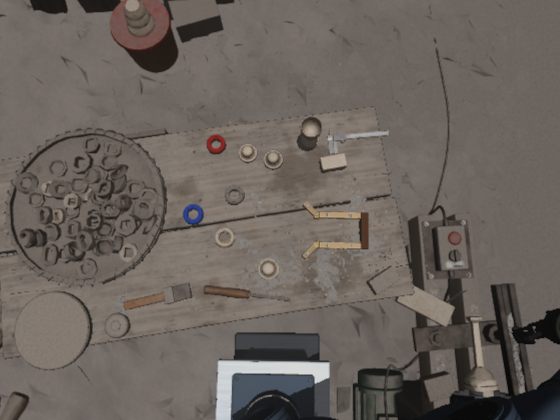

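View pics/scene0.png

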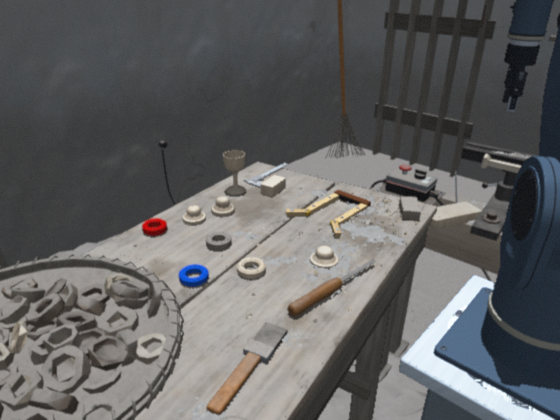

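The top view shows the dark ring near (235,196), the pale ring near (224,238), and the lane from (313,231) to its stop at (364,231). A knob sits at (268,269), and the blue and red look-alikes are at (193,214) and (216,145).

Run:
```python
from h import *
i=imaging.get_image("top"); f=i["frame"]
c=cv2.resize(f[120:290,180:400],None,fx=3.6,fy=3.4,interpolation=cv2.INTER_CUBIC)[:578]
c=cv2.resize(f[125:285,180:400],None,fx=3.6,fy=3.6,interpolation=cv2.INTER_CUBIC); cv2.imwrite("pics/crop1.png",c)
for n,u,v,z in[("dark",235,196,.011),("pale",224,238,.0095),("blue",193,214,.01),("red",216,145,.01),("stopmid",362,231,.019),("gateL",318,216,.015),("gateR",319,247,.015),("knob",268,267,.03),("gob",311,128,.1),("k2",273,159,.03),("offcut",333,162,.03)]:
    print(n,ray(i,u,v,z).round(3))
hsv=cv2.cvtColor(f,cv2.COLOR_BGR2HSV)
for p in[(235,187),(224,229),(340,215),(340,245),(318,216),(364,231),(280,200),(226,196)]: print(p,hsv[p[1],p[0]])
```

```text
dark [0.625 0.122 0.011]
pale [0.498 0.151 0.01 ]
blue [0.568 0.246 0.01 ]
red [0.784 0.186 0.01 ]
stopmid [ 0.524 -0.256  0.019]
gateL [ 0.567 -0.127  0.015]
gateR [ 0.475 -0.13   0.015]
knob [0.413 0.018 0.03 ]
gob [ 0.81 -0.1   0.1 ]
k2 [0.736 0.01  0.03 ]
offcut [ 0.729 -0.17   0.03 ]
(235, 187) [ 14  35 109]
(224, 229) [ 15  44 149]
(340, 215) [ 17  86 178]
(340, 245) [ 17  88 179]
(318, 216) [ 20 139 163]
(364, 231) [  9 126  81]
(280, 200) [ 14  36 133]
(226, 196) [ 14  35 109]
```

View pics/crop1.png

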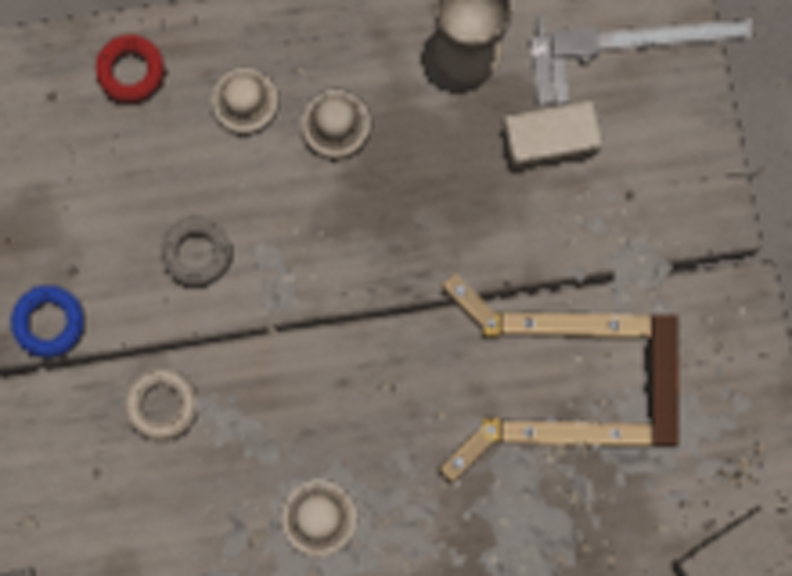

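```bash
cat >> h.py <<'E'
def crop2(u,v): return u/3.6+180-.36, v/3.6+125-.36
E
python3 - <<'E'
from h import *
i=imaging.get_image("top"); f=i["frame"]
P=lambda u,v,z: ray(i,*crop2(u,v),z)[:2]
dark=P(197,252,.013); pale=P(161,404,.0115)
up=(P(500,334,.015)+0,P(645,337,.015)); lo=(P(500,422,.015),P(645,423,.015))
# wall lines from colour mask
hsv=cv2.cvtColor(f,cv2.COLOR_BGR2HSV); m=cv2.inRange(hsv,(8,65,120),(28,255,255)); 
for nm,(a,b) in dict(up=(205,226),lo=(236,258)).items():
    ys,xs=np.nonzero(m[a:b,322:358]); l=np.polyfit(xs+322,ys+a,1); print(nm,l,[ray(i,x,np.polyval(l,x),.015)[:2].round(4) for x in(322,357)])
print("dark",dark,"pale",pale,"innerwidth",up[0]-lo[0])
a=(up[0]+lo[0])/2; b=(up[1]+lo[1])/2; d=(a-b)/np.linalg.norm(a-b)
stop=P(653,380,.019); gate=stop+.135*d
print("axis",d,"ang",np.degrees(np.arctan2(d[1],d[0])),"stop",stop,"gate",gate, "axis pts",a,b, "cheeks",P(491,323,.015),P(491,431,.015))
E
```

```text
up [2.50453915e-02 2.06201299e+02] [array([ 0.5723, -0.1384]), array([ 0.5712, -0.2423])]
lo [2.92364587e-02 2.35149599e+02] [array([ 0.4821, -0.1385]), array([ 0.4807, -0.2411])]
dark [0.62831034 0.12433392] pale [0.50077763 0.1497062 ] innerwidth [0.07272902 0.00012161]
axis [-0.00147692  0.99999891] ang 90.0846215205515 stop [ 0.52586948 -0.25289828] gate [ 0.52567009 -0.11789843] axis pts [ 0.52628908 -0.12819034] [ 0.52646457 -0.24700832] cheeks [ 0.57172937 -0.1206902 ] [ 0.48244946 -0.1209258 ]
```

Emit:
send_rows([
  [[-0.14, 0, 0], [0, -0.025, -0.04], 0.67],
  [[-0.14, 0, 0], [0, -0.03, -0.04], 0.67],
  [[-0.14, 0, 0], [0, -0.03, -0.04], 0.67],
  [[-0.14, 0, 0], [0, -0.02, -0.04], 0.67],
  [[-0.14, 0, 0], [0, -0.01, -0.045], 0.67],
])

```text
clock: 0.7
tcp_pos: [0.3625, -0.3908, 0.2314]
tcp_rot: [-0.38, -0.596, -0.38, 0.597]
ft_force: [0.9, -0.7, -0.1]
finger_gap: 0.0277
```

```bash
cat >> h.py <<'E'
def go(x,y,z,push):
    "push: push direction xy; total shift in current tool axes and turn about tool x"
    s=state(); r=rot(s["tcp_rot"]); M=r.as_matrix()
    p=np.array(push,float); p/=np.linalg.norm(p)
    t=np.cross(M[:2,2],p)
    print("pos",np.round(s["tcp_pos"],4),"t",s["clock"],"shift",r.inv().apply(np.array([x,y,z])-s["tcp_pos"]).round(4),"turn_x",round(-np.arcsin(t),3),"axes z",M[:,2].round(3),"y",M[:,1].round(3))
E
python3 -c "
from h import *
go(.658,.17,.1,(-.545,-.839))"
```

```text
pos [ 0.3625 -0.3908  0.2314] t 0.7 shift [ 0.1311  0.0307 -0.6332] turn_x 0.139 axes z [-0.423 -0.906  0.   ] y [ 0.906 -0.423 -0.   ]
```

Emit:
send_rows([
  [[0, 0, 0], [0, 0.003, -0.046], 0.67],
  [[0, 0, 0], [0, 0.003, -0.046], 0.67],
  [[0, 0, 0], [0, 0.003, -0.046], 0.67],
  [[0, 0, 0], [0, 0.003, -0.046], 0.67],
  [[0, 0, 0], [0, 0.003, -0.046], 0.67],
])

```text
clock: 1.2
tcp_pos: [0.4753, -0.1894, 0.2315]
tcp_rot: [0.378, 0.598, 0.378, -0.597]
ft_force: [0.2, -1.0, -0.6]
finger_gap: 0.0283
```

Emit:
send_rows([
  [[0, 0, 0], [0, 0.003, -0.046], 0.67],
  [[0, 0, 0], [0, 0.003, -0.046], 0.67],
  [[0, 0, 0], [0.01, 0.003, -0.046], 0.67],
  [[0, 0, 0], [0.01, 0.003, -0.046], 0.67],
  [[0, 0, 0], [0.01, 0.003, -0.046], 0.67],
])

```text
clock: 1.7
tcp_pos: [0.5874, 0.012, 0.201]
tcp_rot: [0.378, 0.598, 0.378, -0.597]
ft_force: [0.6, -0.2, -0.2]
finger_gap: 0.0284
```

Emit:
send_rows([
  [[0, 0, 0], [0.02, 0.001, -0.046], 0.67],
  [[0, 0, 0], [0.02, 0, -0.046], 0.67],
  [[0, 0, 0], [0.02, 0, -0.046], 0.67],
  [[0, 0, 0], [0.02, 0, -0.035], 0.67],
  [[0.139, 0, 0], [0.01, 0, 0], 0.67],
])

```text
clock: 2.2
tcp_pos: [0.6611, 0.1728, 0.1088]
tcp_rot: [-0.336, -0.621, -0.339, 0.621]
ft_force: [-0.8, 0.6, 0.2]
finger_gap: 0.0281
```

```bash
python3 -c "
from h import *
i=imaging.get_image('wrist'); cv2.imwrite('pics/w1.png',i['frame'])
go(.658,.17,.006,(-.545,-.839)); print(proj(i,(.628,.124,.011)),proj(i,(.501,.150,.01)))"
```

```text
pos [0.66   0.1695 0.1077] t 2.25 shift [ 0.1017 -0.0015  0.0005] turn_x -0.013 axes z [-0.556 -0.831  0.002] y [ 0.831 -0.556 -0.004]
(np.float64(279.58609827455274), np.float64(277.4566514185221)) (np.float64(146.70046730924295), np.float64(323.11832493835584))
```

View pics/w1.png

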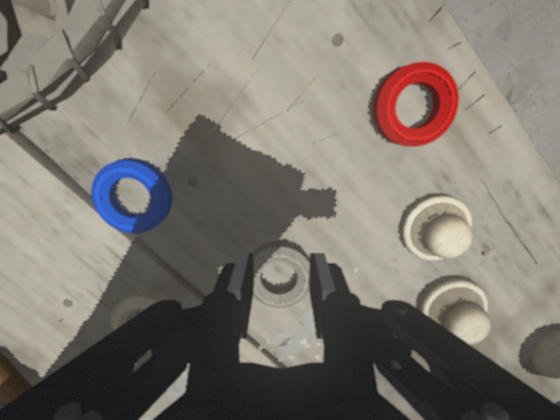

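The wrist view shows the dark ring at (279,278), where the measurement predicted it. Next I go down behind it.

Emit:
send_rows([
  [[0, 0, 0], [0.04, 0, 0], 0.67],
  [[0, 0, 0], [0.04, 0, 0], 0.67],
  [[0, 0, 0], [0.02, 0, 0], 0.67],
  [[0, 0, 0], [0, 0, 0.006], 0.67],
  [[0, 0, 0], [0, 0, 0.006], 0.67],
])

```text
clock: 2.75
tcp_pos: [0.6549, 0.155, 0.0122]
tcp_rot: [0.336, 0.622, 0.336, -0.622]
ft_force: [0.2, -0.3, 0.5]
finger_gap: 0.028
```

```bash
python3 -c "
from h import *
go(.528+.02,-.03+.031,.006,(-.545,-.839)); print(state()['ft_force'])"
```

```text
pos [0.6549 0.155  0.0122] t 2.75 shift [ 0.0062 -0.005   0.1874] turn_x -0.004 axes z [-0.548 -0.836  0.   ] y [ 0.836 -0.548  0.   ]
[ 0.15455906 -0.28587117  0.47935725]
```

Emit:
send_rows([
  [[0, 0, 0], [0.005, -0.004, 0], 0.67],
  [[0, 0, 0], [0, 0, 0.01], 0.67],
  [[0, 0, 0], [0, 0, 0.012], 0.67],
  [[0, 0, 0], [0, 0, 0.015], 0.67],
  [[0, 0, 0], [0, 0, 0.015], 0.67],
])

```text
clock: 3.25
tcp_pos: [0.6225, 0.1134, 0.0072]
tcp_rot: [0.336, 0.623, 0.336, -0.622]
ft_force: [1.1, 1.4, 0.3]
finger_gap: 0.0282
```

Emit:
send_rows([
  [[0, 0, 0], [0, 0, 0.015], 0.67],
  [[0, 0, 0], [0, 0, 0.015], 0.67],
  [[0, 0, 0], [0, 0, 0.015], 0.67],
  [[0, 0, 0], [0, 0, 0.015], 0.67],
  [[0, 0, 0], [0, 0, 0.012], 0.67],
])

```text
clock: 3.75
tcp_pos: [0.5826, 0.053, 0.0065]
tcp_rot: [-0.336, -0.622, -0.336, 0.623]
ft_force: [-0.5, 0.5, 0.3]
finger_gap: 0.0284
```

```bash
cat >> h.py <<'E'
def tops(name):
    i=imaging.get_image("top"); c=cv2.resize(i["frame"][125:285,180:400],None,fx=3.6,fy=3.6,interpolation=cv2.INTER_CUBIC); cv2.imwrite(f"pics/{name}.png",c); return i
E
python3 -c "
from h import *
tops('p1')
go(.528+.02,-.03+.031,.006,(-.545,-.839)); print(state()['ft_force'])"
```

```text
pos [0.5815 0.0509 0.0063] t 3.8 shift [ 0.0005 -0.0005  0.0601] turn_x -0.007 axes z [-0.551 -0.835  0.003] y [ 0.835 -0.551 -0.   ]
[-2.18310916 -2.30765354 -0.54442958]
```

View pics/p1.png

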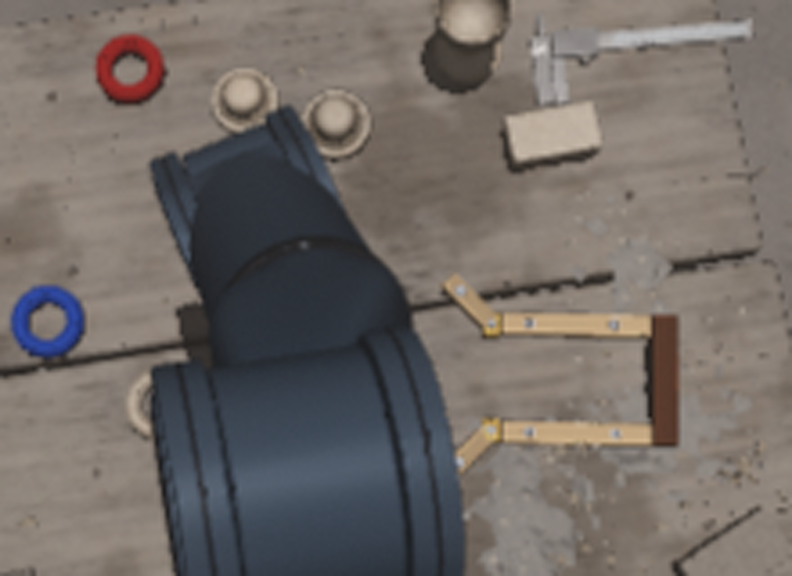

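The arm hides the ring in the top view, so I use the scene view instead.

```bash
python3 -c "
from h import *
i=imaging.get_image('scene'); w=imaging.get_image('wrist')
s=state();p=np.array(s['tcp_pos']);z=rot(s['tcp_rot']).as_matrix()[:,2]
r=p+z*.0365;r[2]=.011
u,v=proj(i,r);print(r,u,v,'wrist',proj(w,r))
u,v=int(u),int(v)
a=cv2.resize(i['frame'][max(0,v-60):v+60,u-75:u+75],None,fx=3.5,fy=3.5); b=cv2.resize(w['frame'],(280,210)); b=cv2.copyMakeBorder(b,0,a.shape[0]-210,0,0,0)
cv2.imwrite('pics/p2.png',np.hstack([a[:, :520],b]))"
```

```text
[0.56306749 0.02306322 0.011     ] 269.95190438570665 232.9207500836339 wrist (np.float64(280.28264288270844), np.float64(334.1012994097227))
```

View pics/p2.png

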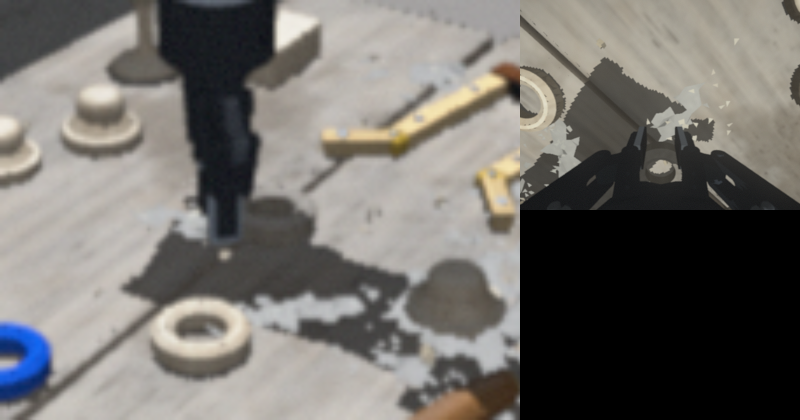

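The ring sits in the cradle: it is at (280,334) in the wrist image, as predicted. I continue, steering onto the lane axis.

Emit:
send_rows([
  [[0, 0, 0], [0, 0, 0.01], 0.67],
  [[0, 0, 0], [0, 0, 0.012], 0.67],
  [[0, 0, 0], [0, 0, 0.012], 0.67],
  [[0, 0, 0], [0, 0, 0.01], 0.67],
  [[-0.14, 0, 0], [0, -0.0045, 0.01], 0.67],
])

```text
clock: 4.4
tcp_pos: [0.5497, 0.0106, 0.0065]
tcp_rot: [-0.379, -0.597, -0.378, 0.597]
ft_force: [0.5, -0.2, 0.3]
finger_gap: 0.0283
```

Emit:
send_rows([
  [[-0.14, 0, 0], [0, -0.0045, 0.01], 0.67],
  [[-0.14, 0, 0], [0, -0.0045, 0.01], 0.67],
  [[-0.14, 0, 0], [0, -0.0045, 0.008], 0.67],
  [[0, 0, 0], [0, 0, 0.002], 0.67],
  [[0, 0, 0], [0, 0, 0], 0.67],
])

```text
clock: 4.9
tcp_pos: [0.5287, -0.0134, 0.0065]
tcp_rot: [0.493, 0.507, 0.493, -0.506]
ft_force: [0.6, 0.6, -0.3]
finger_gap: 0.0279
```

```bash
cat >> h.py <<'E'
def wr(name=None):
    w=imaging.get_image('wrist'); s=state();p=np.array(s['tcp_pos']);z=rot(s['tcp_rot']).as_matrix()[:,2]
    r=p+z*.0365;r[2]=.011; print('ring pred',r.round(4),proj(w,r),s['ft_force'],s['clock'])
    if name: cv2.imwrite(f'pics/{name}.png',w['frame'])
    return w
E
python3 -c "
from h import *
w=wr('w2'); go(.527,-.02,.006,(-.01,-1)); print(proj(w,(.528,-.06,.011)))"
```

```text
ring pred [ 0.528  -0.0493  0.011 ] (np.float64(280.32716727515043), np.float64(335.27168262835517)) [0.8554077  0.14202451 0.68992068] 4.95
pos [ 0.5289 -0.0129  0.0066] t 4.95 shift [ 0.0006 -0.0018  0.0072] turn_x -0.015 axes z [-0.025 -1.    -0.   ] y [ 1.    -0.025  0.   ]
(np.float64(280.8488019788012), np.float64(351.89516810444))
```

View pics/w2.png

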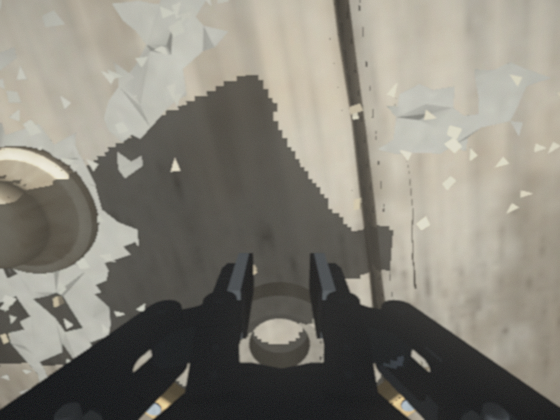

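The ring is still in the cradle, with its hole near (280,340), and the lane wing tips show symmetrically on both sides. I push down the lane.

Emit:
send_rows([
  [[-0.015, 0, 0], [0, -0.001, 0.01], 0.67],
  [[0, 0, 0], [0, 0, 0.012], 0.67],
  [[0, 0, 0], [0, 0, 0.012], 0.67],
  [[0, 0, 0], [0, 0, 0.012], 0.67],
  [[0, 0, 0], [0, 0, 0.012], 0.67],
])

```text
clock: 5.45
tcp_pos: [0.5271, -0.0722, 0.0065]
tcp_rot: [-0.498, -0.502, -0.498, 0.502]
ft_force: [-0.9, -0.2, 0.5]
finger_gap: 0.0279
```

Emit:
send_rows([
  [[0, 0, 0], [0, 0, 0.012], 0.67],
  [[0, 0, 0], [0, 0, 0.012], 0.67],
  [[0, 0, 0], [0, 0, 0.012], 0.67],
  [[0, 0, 0], [0, 0, 0.012], 0.67],
  [[0, 0, 0], [0, 0, 0.012], 0.67],
])

```text
clock: 5.95
tcp_pos: [0.5268, -0.1317, 0.0065]
tcp_rot: [0.499, 0.501, 0.499, -0.501]
ft_force: [0.8, 0.4, 0.6]
finger_gap: 0.0283
```

Emit:
send_rows([
  [[0, 0, 0], [0, 0, 0.012], 0.67],
  [[0, 0, 0], [0, 0, 0.012], 0.67],
  [[0, 0, 0], [0, 0, 0.012], 0.67],
  [[0, 0, 0], [0, 0, 0.005], 0.67],
  [[0, 0, 0], [0, 0, 0], 0.67],
])

```text
clock: 6.45
tcp_pos: [0.5264, -0.1727, 0.0064]
tcp_rot: [-0.498, -0.502, -0.498, 0.502]
ft_force: [-0.2, 1.0, -0.1]
finger_gap: 0.0283
```

```bash
python3 -c "
from h import *
w=wr(); go(.5255,-.187,.006,(-.01,-1))"
```

```text
ring pred [ 0.5262 -0.2084  0.011 ] (np.float64(279.98395939383215), np.float64(334.90542563532915)) [-0.56724824 -0.09396665 -0.80358868] 6.5
pos [ 0.5265 -0.1719  0.0064] t 6.5 shift [ 0.0004 -0.0009  0.0151] turn_x 0.003 axes z [-0.007 -1.    -0.   ] y [ 1.    -0.007 -0.   ]
```

Emit:
send_rows([
  [[0, 0, 0], [0, 0, 0.005], 0.67],
  [[0, 0, 0], [0, 0, 0.004], 0.67],
  [[0, 0, 0], [0, 0, 0.002], 0.67],
  [[0, 0, 0], [0, 0, 0.001], 0.67],
  [[0, 0, 0], [0, 0, 0], 0.67],
])

```text
clock: 7.0
tcp_pos: [0.5265, -0.1838, 0.0065]
tcp_rot: [0.498, 0.502, 0.498, -0.502]
ft_force: [-0.2, 0.1, -0.2]
finger_gap: 0.0281
```

Emit:
send_rows([
  [[0, 0, 0], [0, 0, 0.001], 0.67],
  [[0, 0, 0], [0, 0, 0.001], 0.67],
  [[0, 0, 0], [0, 0, 0], 0.67],
  [[0, 0, 0], [0, 0, 0], 0.67],
  [[0, 0, 0], [0, 0, 0], 0.67],
])

```text
clock: 7.5
tcp_pos: [0.5265, -0.1856, 0.0065]
tcp_rot: [0.498, 0.501, 0.499, -0.501]
ft_force: [-0.2, -0.6, -0.2]
finger_gap: 0.028
```

Emit:
send_rows([
  [[0, 0, 0], [0, 0, 0.001], 0.67],
  [[0, 0, 0], [0, 0, 0.001], 0.67],
  [[0, 0, 0], [0, 0, 0.001], 0.67],
  [[0, 0, 0], [0, 0, 0], 0.67],
  [[0, 0, 0], [0, 0, 0], 0.67],
])

```text
clock: 8.0
tcp_pos: [0.5266, -0.1869, 0.0065]
tcp_rot: [0.498, 0.502, 0.499, -0.501]
ft_force: [-0.1, 7.4, 1.9]
finger_gap: 0.0281
```

```bash
python3 -c "
from h import *
w=wr('w3')"
```

```text
ring pred [ 0.5264 -0.2234  0.011 ] (np.float64(279.7372567657804), np.float64(336.3502080399047)) [-0.34137009  6.14199624  0.6244079 ] 8.05
```

View pics/w3.png

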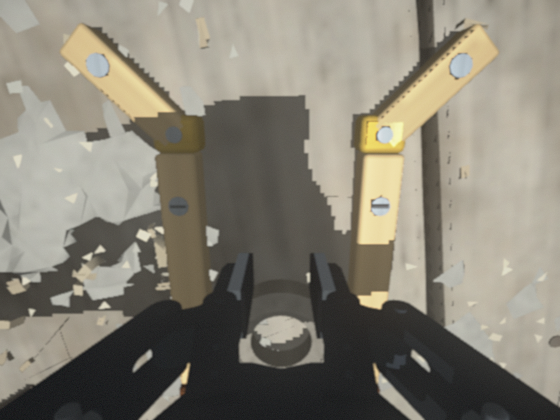

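The force rose to 7 N at the expected stop position, and the wrist view shows the ring in the lane with its hole at (280,338) and the gate cheeks at (181,134) and (382,134). The dark ring is home, so I retreat and go round to the pale ring.

Emit:
send_rows([
  [[0, 0, 0], [0, 0, -0.01], 0.67],
  [[0, 0, 0], [0, 0, -0.015], 0.67],
  [[0, 0, 0], [-0.03, 0, 0], 0.67],
  [[0, 0, 0], [-0.04, 0, -0.01], 0.67],
  [[0, 0, 0], [-0.02, 0, -0.04], 0.67],
])

```text
clock: 8.55
tcp_pos: [0.5276, -0.1164, 0.0987]
tcp_rot: [-0.498, -0.503, -0.496, 0.503]
ft_force: [1.1, 0.5, 0.2]
finger_gap: 0.0282
```

Emit:
send_rows([
  [[0, 0, 0], [0, -0.005, -0.045], 0.67],
  [[0, 0, 0], [0, -0.005, -0.045], 0.67],
  [[0, 0, 0], [0, -0.005, -0.045], 0.67],
  [[0, 0, 0], [0, -0.005, -0.045], 0.67],
  [[0, 0, 0], [0, -0.005, -0.045], 0.67],
])

```text
clock: 9.05
tcp_pos: [0.5024, 0.114, 0.0967]
tcp_rot: [0.499, 0.501, 0.499, -0.501]
ft_force: [1.2, -0.2, -0.3]
finger_gap: 0.0281
```

```bash
python3 -c "
from h import *
i=imaging.get_image('scene'); w=imaging.get_image('wrist')
for p in((.501,.15,.0095),(.5262,-.2235,.011)): print(proj(i,p),proj(w,p))
a=cv2.resize(i['frame'][160:300,200:400],None,fx=2.5,fy=2.5); b=cv2.resize(w['frame'],(300,225)); b=cv2.copyMakeBorder(b,0,125,0,0,0)
cv2.imwrite('pics/p3.png',np.hstack([a,b]))
go(.493,.205,.006,(.141,-.99))"
```

```text
(np.float64(250.63181468175205), np.float64(266.854585088382)) (np.float64(279.25657164532004), np.float64(183.0025608178424))
(np.float64(342.891923970875), np.float64(202.88153657840948)) (np.float64(301.4598041170959), np.float64(519.3383773178664))
pos [0.5021 0.1203 0.0973] t 9.15 shift [ 0.0916 -0.0088 -0.0843] turn_x -0.137 axes z [ 0.005 -1.    -0.005] y [1.    0.004 0.002]
```

View pics/p3.png

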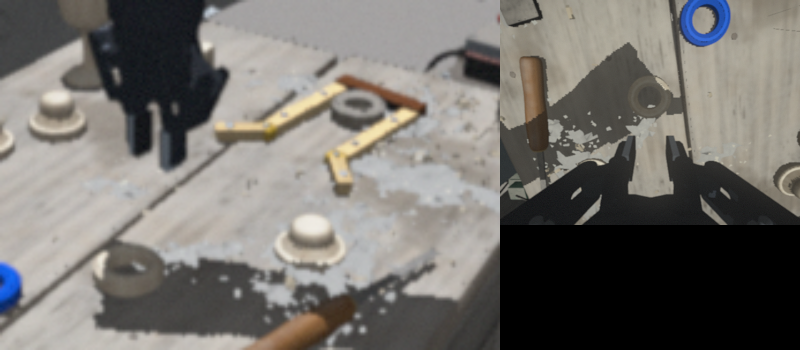

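The scene view shows the dark ring at about (342,203), against the stop as predicted. The pale ring is at about (280,181) in the wrist image, also as measured.

Emit:
send_rows([
  [[0, 0, 0], [0, -0.004, -0.042], 0.67],
  [[0, 0, 0], [0, -0.005, -0.042], 0.67],
  [[-0.137, 0, 0], [0.02, 0, 0], 0.67],
  [[0, 0, 0], [0.035, 0, 0], 0.67],
  [[0, 0, 0], [0.02, 0, 0], 0.67],
])

```text
clock: 9.65
tcp_pos: [0.4936, 0.1958, 0.0198]
tcp_rot: [0.532, 0.465, 0.532, -0.466]
ft_force: [0.6, -0.9, -0.2]
finger_gap: 0.0285
```

Emit:
send_rows([
  [[0, 0, 0], [0.01, 0, 0], 0.67],
  [[0, 0, 0], [0.006, 0, 0], 0.67],
  [[0, 0, 0], [0, 0, 0.006], 0.67],
  [[0, 0, 0], [0, 0, 0.006], 0.67],
  [[0, 0, 0], [0, 0, 0], 0.67],
])

```text
clock: 10.15
tcp_pos: [0.497, 0.1821, 0.0063]
tcp_rot: [0.532, 0.467, 0.531, -0.467]
ft_force: [-0.1, -0.3, 0.2]
finger_gap: 0.0284
```

```bash
python3 -c "
from h import *
w=wr(); print('pale',proj(w,(.501,.15,.0095)))
go(.501-.0375*.141,.15+.0375*.99,.006,(.141,-.99))
go(.528-.0375*.141,-.02+.0375*.99,.006,(.141,-.99))"
```

```text
ring pred [0.5017 0.1466 0.011 ] (np.float64(279.7261441818432), np.float64(335.24065498184046)) [-0.72860225  0.08802115 -0.48888155] 10.2
pale (np.float64(279.26127753242565), np.float64(327.7730867942537))
pos [0.497  0.1828 0.0063] t 10.2 shift [ 0.0003 -0.0007 -0.0045] turn_x -0.012 axes z [ 0.129 -0.992  0.   ] y [0.992 0.129 0.001]
pos [0.497  0.1828 0.0063] t 10.2 shift [0.0003 0.0041 0.1676] turn_x -0.012 axes z [ 0.129 -0.992  0.   ] y [0.992 0.129 0.001]
```

Emit:
send_rows([
  [[0, 0, 0], [0, 0, 0.01], 0.67],
  [[0, 0, 0], [0, 0.001, 0.013], 0.67],
  [[0, 0, 0], [0, 0.001, 0.015], 0.67],
  [[0, 0, 0], [0, 0.001, 0.015], 0.67],
  [[0, 0, 0], [0, 0.001, 0.015], 0.67],
])

```text
clock: 10.7
tcp_pos: [0.5094, 0.1146, 0.0055]
tcp_rot: [0.532, 0.466, 0.531, -0.467]
ft_force: [0.1, -1.0, 0.4]
finger_gap: 0.0282
```

Emit:
send_rows([
  [[0, 0, 0], [0, 0, 0.015], 0.67],
  [[0, 0, 0], [0, 0, 0.015], 0.67],
  [[0, 0, 0], [0, 0, 0.015], 0.67],
  [[0, 0, 0], [0, 0, 0.013], 0.67],
  [[0, 0, 0], [0, 0, 0.012], 0.67],
])

```text
clock: 11.2
tcp_pos: [0.5184, 0.0455, 0.0055]
tcp_rot: [0.531, 0.466, 0.531, -0.467]
ft_force: [0.0, 0.2, 0.2]
finger_gap: 0.0281
```

Emit:
send_rows([
  [[0, 0, 0], [0, 0, 0.012], 0.67],
  [[0, 0, 0], [0, 0, 0.012], 0.67],
  [[0.07, 0, 0], [0, 0.003, 0.01], 0.67],
  [[0.07, 0, 0], [0, 0.003, 0.008], 0.67],
  [[0, 0, 0], [0, 0, 0.002], 0.67],
])

```text
clock: 11.7
tcp_pos: [0.5299, 0.003, 0.0055]
tcp_rot: [0.497, 0.504, 0.496, -0.503]
ft_force: [-0.3, 1.0, 0.1]
finger_gap: 0.0284
```

```bash
python3 -c "
from h import *
w=wr('w4'); go(.526,-.127,.006,(-.01,-1))"
```

```text
ring pred [ 0.5291 -0.0332  0.011 ] (np.float64(279.247181704652), np.float64(337.11091982636316)) [ 0.64173732 -0.78259276  0.22938738] 11.75
pos [0.5295 0.0033 0.0055] t 11.75 shift [-0.0005 -0.0021  0.1303] turn_x -0.001 axes z [-0.011 -1.     0.   ] y [ 1.    -0.011  0.   ]
```

View pics/w4.png

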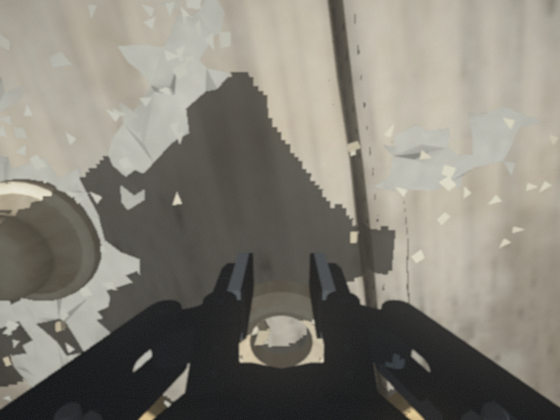

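The pale ring is in the cradle, with its hole near (282,340), and on the lane axis. I push it in.

Emit:
send_rows([
  [[0, 0, 0], [0, -0.001, 0.01], 0.67],
  [[0, 0, 0], [0, -0.001, 0.012], 0.67],
  [[0, 0, 0], [0, 0, 0.012], 0.67],
  [[0, 0, 0], [0, 0, 0.012], 0.67],
  [[0, 0, 0], [0, 0, 0.012], 0.67],
])

```text
clock: 12.25
tcp_pos: [0.5266, -0.0552, 0.0055]
tcp_rot: [-0.498, -0.502, -0.498, 0.502]
ft_force: [0.3, 0.5, -0.1]
finger_gap: 0.0282
```

Emit:
send_rows([
  [[0, 0, 0], [0, 0, 0.012], 0.67],
  [[0, 0, 0], [0, 0, 0.012], 0.67],
  [[0, 0, 0], [0, 0, 0.012], 0.67],
  [[0, 0, 0], [0, 0, 0.012], 0.67],
  [[0, 0, 0], [0, 0, 0.008], 0.67],
])

```text
clock: 12.75
tcp_pos: [0.5261, -0.1113, 0.0054]
tcp_rot: [-0.498, -0.502, -0.497, 0.503]
ft_force: [-0.3, -0.5, -1.1]
finger_gap: 0.0278
```

Emit:
send_rows([
  [[0, 0, 0], [0, 0, 0.005], 0.67],
  [[0, 0, 0], [0, 0, 0.003], 0.67],
  [[0, 0, 0], [0, 0, 0.002], 0.67],
  [[0, 0, 0], [0, 0, 0.001], 0.67],
  [[0, 0, 0], [0, 0, 0], 0.67],
])

```text
clock: 13.25
tcp_pos: [0.5261, -0.1205, 0.0055]
tcp_rot: [0.498, 0.502, 0.498, -0.502]
ft_force: [-0.4, 0.9, -0.5]
finger_gap: 0.028
```

Emit:
send_rows([
  [[0, 0, 0], [0, 0, 0.002], 0.67],
  [[0, 0, 0], [0, 0, 0.002], 0.67],
  [[0, 0, 0], [0, 0, 0.001], 0.67],
  [[0, 0, 0], [0, 0, 0], 0.67],
  [[0, 0, 0], [0, 0, 0], 0.67],
])

```text
clock: 13.75
tcp_pos: [0.526, -0.1258, 0.0055]
tcp_rot: [0.498, 0.502, 0.498, -0.502]
ft_force: [-0.7, 0.2, -0.1]
finger_gap: 0.0282
```

Emit:
send_rows([
  [[0, 0, 0], [0, 0, 0.001], 0.67],
  [[0, 0, 0], [0, 0, 0.001], 0.67],
  [[0, 0, 0], [0, 0, 0], 0.67],
  [[0, 0, 0], [0, 0, 0], 0.67],
  [[0, 0, 0], [0, 0, 0], 0.67],
])

```text
clock: 14.25
tcp_pos: [0.5261, -0.1276, 0.0055]
tcp_rot: [0.498, 0.502, 0.498, -0.502]
ft_force: [0.6, 0.8, 0.3]
finger_gap: 0.0281
```

Emit:
send_rows([
  [[0, 0, 0], [0, 0, 0.001], 0.67],
  [[0, 0, 0], [0, 0, 0.001], 0.67],
  [[0, 0, 0], [0, 0, 0.001], 0.67],
  [[0, 0, 0], [0, 0, 0], 0.67],
  [[0, 0, 0], [0, 0, 0], 0.67],
])

```text
clock: 14.75
tcp_pos: [0.5263, -0.1286, 0.0055]
tcp_rot: [0.498, 0.503, 0.499, -0.501]
ft_force: [-0.7, 8.9, 0.2]
finger_gap: 0.0282
```

Contact is at 9 N. I back off, lift, and move clear so the top camera can see the lane.

Emit:
send_rows([
  [[0, 0, 0], [0, 0, -0.01], 0.67],
  [[0, 0, 0], [0, 0, -0.015], 0.67],
  [[0, 0, 0], [-0.03, 0, -0.01], 0.67],
  [[0, 0, 0], [-0.045, 0, -0.02], 0.67],
  [[0, 0, 0], [-0.03, 0, -0.045], 0.67],
])

```text
clock: 15.25
tcp_pos: [0.5272, -0.0364, 0.1102]
tcp_rot: [-0.497, -0.503, -0.496, 0.504]
ft_force: [1.2, -0.1, -0.6]
finger_gap: 0.0282
```

Emit:
send_rows([
  [[0, 0, 0], [-0.01, 0, -0.045], 0.67],
  [[0, 0, 0], [0, 0, -0.045], 0.67],
  [[0, 0, 0], [0, 0, -0.045], 0.67],
  [[0, 0, 0], [0, 0, 0], 0.67],
  [[0, 0, 0], [0, 0, 0], 0.67],
])

```text
clock: 15.75
tcp_pos: [0.5278, 0.1018, 0.1183]
tcp_rot: [-0.499, -0.501, -0.498, 0.502]
ft_force: [0.0, -1.2, 0.1]
finger_gap: 0.0282
```

```bash
python3 -c "
from h import *
i=tops('p4'); s=state(); print(s['tcp_pos'],s['ft_force'],s['clock'])
for p in((.5262,-.2235,.022),(.5262,-.165,.019)):
  u,v=proj(i,p); print((u-180+.36)*3.6,(v-125+.36)*3.6)"
```

```text
[0.52782021 0.10014047 0.11803431] [ 0.38743649 -1.36371719 -1.43875941] 15.8
617.5147098894317 378.5694203720764
545.388845806082 377.94985660949993
```

View pics/p4.png

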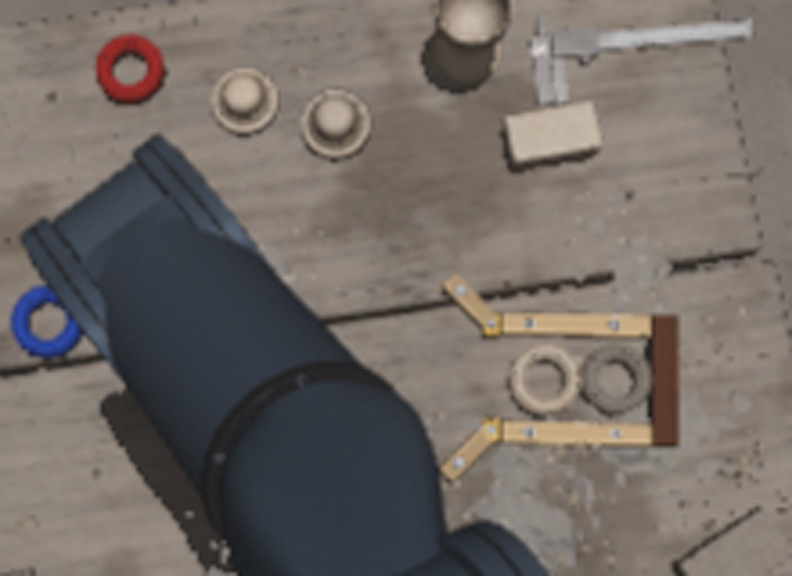

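Both rings lie in the lane in contact, the pale one at (545,378) and the dark one at (616,378) against the stop. The bystanders in view are unmoved and the fingers are clear.

```bash
python3 -c "
from h import *
print(order.sign_off())"
```

```text
the job is handed in; nothing more can be done
None
```

I pushed the dark ring through the gate to the stop, then pushed the pale ring in after it. I used the partly open fingertips as a cradle, and the job was handed in at about 16 s of the 72 s.

- **Contact:** each push ended in a light contact at the expected position, about 7 N for the dark ring on the stop and about 9 N for the pale ring on the dark one.
- **Final top view:** the dark ring lies against the stop and the pale ring touches it, wholly behind the gate and centred. Both are within about 2 px (under 2 mm) of where I predicted.
- **Clear of everything:** the fingers were at 0.12 m height and away from the rings, with force readings at noise level.
- **Bystanders:** the goblet, offcut, two of the knobs and the red look-alike looked unmoved in that view. The blue ring was partly hidden by the arm, but the visible part was in place.
- **Not confirmed:** the third knob was hidden by the arm in the last picture; it was still in place in the wrist view before the final push, and nothing went near it after that. I never positively identified the sanding block in the pictures, so I did not check it.

No checks failed or disagreed.

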